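# Bring the rinsed mill ball round to the gap and stand it to dry

### The arm

A 7-joint arm with a two-finger parallel gripper is mounted at the origin on the work surface. World frame = base frame: x ahead of the robot, y to its left, z up, the work surface at z = 0. Lengths are in m, angles in rad, forces in N, time in s.
With the tool pointing down it reaches from about 0.4 to 0.9 m from the base axis. Payload 5.6 kg.
Tool frame: the origin (TCP) lies midway between the tips of the shut fingers; the grasp point (between the pads) lies 19 mm behind it; y points along the fingers, z is the direction in which the jaws open and shut, and the axes are right-handed (so a half turn about y gives the same grasp; the last joint's range is limited). The gripper opens to 92 mm and grips with 3 to 60 N. Pads are 20 mm wide; open, the fingers measure 128 mm over their backs; the gripper's body (75 mm by 189 mm) begins 69 mm behind the grasp point.
Start: joints at [1.261, 0.468, -0.012, 1.603, 0.006, 1.071, -0.056], TCP at [0.171, -0.627, 0.215] pointing down, gripper open.
Joint ranges: [-2.53, 2.53], [-0.31, 2.02], [-1.57, 1.55], [0.28, 2.44], [-1.29, 4.43], [0.15, 1.84], [-2.92, 2.92]. Speed limits (rad/s): [2.57, 2.57, 3.14, 3.14, 3.14, 3.14, 3.14].

### API

Orientations are given as a 3x3 rotation matrix whose columns are the frame's x, y, z axes.
In Python, from station import env, effector, solver, viewer, workorder, search_frame, tip_of gives the robot as it stands. Calls block until the motion is done:
- env.reach(position, orientation): joint-space move of the TCP to a pose.
- env.movel(position, frame=None, rate=0.15): straight line of the TCP; frame=None keeps the orientation; rate is the mean speed in m/s.
- env.goto_joints(angles): joint-space move.
- effector.release() and effector.grasp(squeeze=None): open the fingers fully, or close them until they stop; squeeze is the grip in N (None keeps the last).
- env.pause(seconds).
- solver.inverse_kinematics(position, orientation): joint angles nearest the present ones, or None.
- env.sense(): the state.
- viewer.read_camera(name): name is "scene" or "top" or "wrist"; returns (picture, depth): 480x640x3 uint8, red, green, blue; 480x640 float32, m along the optical axis (not along the pixel's ray), 0 where there is no reading.
- viewer.camera_info(name): a dict with "intrinsics" (3x3 intrinsics, pixels), "eye" and "rotation" of the camera in the world; the wrist camera has in their place "T_tool_cam" (4x4, takes a point from camera to tool coordinates, whose origin is the TCP and whose axes are the tool frame's). Camera axes: x right, y up, looking along -z (the intrinsics and any distortion apply to the point x, -y, -z); pixel columns grow to the right and rows downward; lengths in m; the calibration is good to about 2 mm. A picture is of the moment at which its call begins: read the wrist's pose just before it. camera_info takes no time and is no camera call.
A pose or a line that the arm cannot do raises env.PlanningError and nothing moves.
- workorder.finish_job(): hands the job in, once; it reports no verdict.
Trained networks look in the newest picture that a camera, given by its name, has taken for a name from the list of things; names that differ only in an ending like _2 or _b are one class to them, and where a whole thing is asked for, a point or a joint stands for the part that bears it (a point fixed in the world has none). Each returns a list of dicts, best first, with "score" (0 to 1); they miss things now and then, are a little off and sometimes report something else, mostly with a low value. They report only what shows in the picture. A call takes as long as a camera call. They do not tell look-alikes from the thing itself.
- search_frame(camera, name): "at" ([x, y, z] in m, in world coordinates, good to about 4 mm: the middle of the surface that is visible of it).
- tip_of(camera, name): "at" ([x, y, z] in m, in world coordinates, good to about 4 mm: a listed point, or the origin of a listed thing).
The state is a dict: "t": time; "joint_positions": joint angles; "joint_velocities": joint speeds; "tau": joint torques, N m; "ee_pos": TCP position; "tcp_rot": TCP orientation; "wrist_force": force on the tool from outside, world axes, zero at the start; "moment": the same for the moment, N m; "gripper_width": finger opening in m.
Only numpy, scipy, OpenCV 4.12 (cv2) and the standard library are available. Lean on these libraries where they do the work, as an engineer would, in place of code of your own. Each camera call takes 0.05 s, during which the arm holds its last target.

### The job

A grinding ball for the glaze mill has been rinsed in the curved steel-rod track. Push it along the track to the gap where the upper guard rods end, lift it out there from under the front of the drying rack, and set it gently, without dropping it, on the empty drying stand. Leave the ball on the other stand where it is.

Things in the scene. Friction and masses are not known exactly. Their poses are not given: they have to be found in the camera images.
- track: Fixed curved track and rack of steel rods on thin legs. Origin on the table below the exit gap; z up, +x is the way a ball arrives at the gap. All local mm below are in this frame. The ball slides and rolls easily, level, centre at height 85, on two wet 8 mm rods (axes 18 mm either side of the centre line, height 56). Closed fingers reach it through the slot between two guard rods above it.
- track_start (a point): Closed end of the track, local (-185, 270), height 85, with a cross bow. The centre line runs straight from here along local -y to (-185, 130), then round a quarter arc to (-55, 0), then straight along +x to the gap at (0, 0). Push behind the ball at or just below its mid-height; pressing from higher up may jam it.
- arc_centre (a point): Centre of the quarter arc of the track's centre line, radius 130 mm: local (-55, 130), height 85. The arc runs from local (-185, 130) through (-147, 38) to (-55, 0). Nothing stands here.
- guard_end (a point): Where the two upper guard rods end: local (-55, 0); the point is at their tops, height 111. They are 8 mm thick, axes 29 mm either side of the centre line, 50 mm clear between, along the whole track up to here, and keep the ball from being lifted. U-shaped rod hoops, 45 mm to either side, carry them; the last is 23 mm before this point.
- gap (a point): Centre of a ball resting in the exit gap: local (0, 0), height 82. The lower rods spread to 22 mm from the centre line here, so the ball settles 3 mm lower; a bow 3 mm further on stops it. Beside the ball nothing stands above height 61 and beneath the rods there is 45 mm of air. The ball must come out up and back towards local -x: straight up it strikes the rack.
- rack_front (a point): Middle of the lowest front rod of the wire rack that overhangs the gap: local x 12, height 145. Fence of three 10 mm rods at x 12, heights 145, 190, 235; rod floor at height 145 from x 12 to 167; all from y -120 to 120, posts at the corners. So the hand must lean about 30 degrees back towards local -x here, fingers pointing down and to +x.
- ball_center (a point): Centre of the ball to be moved: smooth white porcelain sphere, diameter 60 mm, about 0.27 kg (varies), resting in the straight first part of the track at the start. Its axes mean nothing.
- stand_seat (a point): Empty drying stand, fixed: terracotta foot of 86 mm diameter and 10 mm height with an upright tube of 56 mm outer, 40 mm inner diameter; the rim is 60 mm above the table. This point is on its axis, 82 mm above the table: where the centre of a ball lies that rests on the rim.
- ball2_center (a point): Centre of the other ball, alike, which already lies on the second stand (a stand of the same shape): leave it alone. Which of the two stand places is empty varies.
Things that resemble listed ones, but are neither listed nor needed, are in the scene too. Leave any blue or yellow look-alike of the part that bears ball_center alone. Leave any green look-alike of the part that bears stand_seat alone.

How it is judged:
By the outcome, as a careful person would: the job done as asked, in the order asked, and still so for the second after the job is handed in, with the robot touching nothing.
It also fails if it takes over 72 s, if anything falls off the work surface, if the arm or the gripper's body presses on something with over 40 N, if the wrist force passes 120 N, or if a joint passes its speed limit or range.

## Working session

There is one attempt and no reset: what is moved stays moved. The work goes in short steps, each a Python script; the robot and the scene stay as the last script left them, time stands still between calls to the robot, and variables do not carry over. Pictures are saved under pics/ and viewed, and the job is handed in when it is done.

```bash
ls; mkdir -p pics
python3 - <<'E'
from station import env, viewer
import cv2
for n in ("scene","top","wrist"):
    p,d=viewer.read_camera(n); cv2.imwrite(f"pics/{n}0.png",p[:,:,::-1])
    i=viewer.camera_info(n); print(n,i)
s=env.sense(); print(s["t"],s["ee_pos"],s["tcp_rot"],s["gripper_width"])
E
```

```text
pics
scene {'intrinsics': array([[487.47573947,   0.        , 316.91033263],
       [  0.        , 487.47573947, 233.10685018],
       [  0.        ,   0.        ,   1.        ]]), 'eye': array([ 0.8367248 , -0.54294698,  1.01224213]), 'rotation': array([[ 0.81440769, -0.47281021,  0.33643813],
       [ 0.58028243,  0.66707014, -0.46721487],
       [-0.00352387,  0.57573252,  0.81763051]])}
top {'intrinsics': array([[476.44968751,   0.        , 325.26300357],
       [  0.        , 476.44968751, 242.08295994],
       [  0.        ,   0.        ,   1.        ]]), 'eye': array([ 0.33339865, -0.03257777,  1.02545902]), 'rotation': array([[ 0.0261846 ,  0.98650503, -0.16162362],
       [-0.99965425,  0.02622772, -0.0018671 ],
       [ 0.00239711,  0.16161663,  0.98685071]])}
wrist {'intrinsics': array([[371.96725715,   0.        , 312.8718857 ],
       [  0.        , 371.96725715, 236.19979557],
       [  0.        ,   0.        ,   1.        ]]), 'T_tool_cam': array([[ 1.16430971e-03, -9.61705671e-01, -2.74081826e-01,
        -7.63081953e-02],
       [ 9.77009476e-04,  2.74082975e-01, -9.61705552e-01,
        -1.69270395e-01],
       [ 9.99998845e-01,  8.51942566e-04,  1.25871302e-03,
        -1.05556923e-03],
       [ 0.00000000e+00,  0.00000000e+00,  0.00000000e+00,
         1.00000000e+00]])}
0.15 [ 0.17118972 -0.62661724  0.21385398] [[-9.64639938e-01 -4.50762288e-04  2.63570839e-01]
 [-2.63571202e-01  1.23351134e-03 -9.64639155e-01]
 [ 1.09705335e-04 -9.99999138e-01 -1.30870226e-03]] 0.0916688643278522
```

View pics/scene0.png

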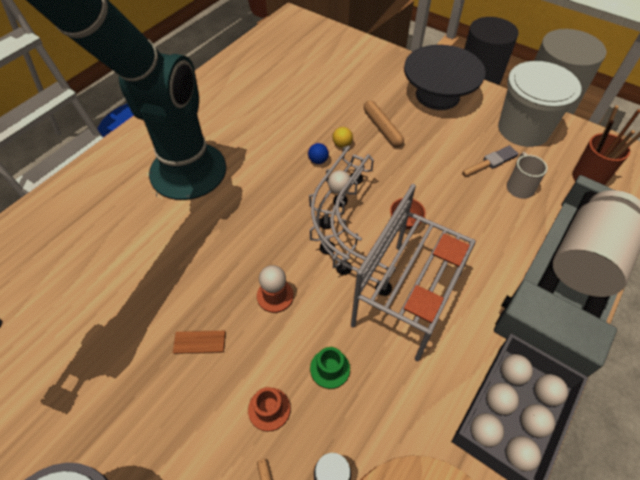

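View pics/top0.png

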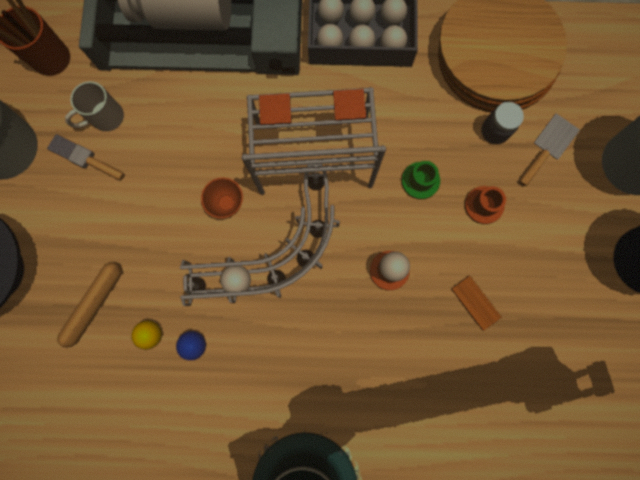

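Run:
```python
from station import env, viewer, search_frame, tip_of
for n in ("scene","top"):
    for k in ["track","track_start","arc_centre","guard_end","gap","rack_front","ball_center","stand_seat","ball2_center"]:
        print(n,k,[(r["score"].__round__(2),[round(float(v),3) for v in r["at"]]) for r in tip_of(n,k)][:4])
print(env.sense()["t"])
```

```text
scene track [(0.96, [0.612, -0.007, 0.004]), (0.36, [0.621, -0.006, 0.147])]
scene track_start [(0.9, [0.4, 0.248, 0.085])]
scene arc_centre [(0.71, [0.596, -0.379, 0.08])]
scene guard_end [(0.6, [0.555, -0.015, 0.113])]
scene gap [(0.88, [0.608, -0.007, 0.082])]
scene rack_front [(0.9, [0.623, -0.001, 0.147])]
scene ball_center [(0.81, [0.295, 0.336, 0.029]), (0.8, [0.412, 0.15, 0.086]), (0.59, [0.282, 0.24, 0.031])]
scene stand_seat [(0.97, [0.649, -0.242, 0.083]), (0.84, [0.594, -0.379, 0.084])]
scene ball2_center [(0.6, [0.446, -0.168, 0.078])]
top track [(0.86, [0.611, -0.004, -0.001])]
top track_start [(0.85, [0.403, 0.246, 0.083])]
top arc_centre []
top guard_end [(0.94, [0.549, -0.014, 0.11])]
top gap [(0.73, [0.61, -0.005, 0.086])]
top rack_front [(0.77, [0.619, -0.006, 0.148])]
top ball_center [(0.9, [0.278, 0.239, 0.031]), (0.57, [0.411, 0.148, 0.091]), (0.57, [0.292, 0.335, 0.028])]
top stand_seat [(0.93, [0.64, -0.24, 0.081]), (0.68, [0.594, -0.375, 0.083])]
top ball2_center [(0.76, [0.442, -0.171, 0.078])]
1.05
```

Candidates:
- **Balls:** the white ball in the track is at top (235,279). The yellow one at (147,334) and the blue one at (191,345) are look-alikes, and the white ball on the stand at (394,267) is ball2.
- **Stands:** the empty terracotta stand is at top (487,203). The green look-alike is at (422,179).

Next I fit the track pose and confirm it with overlays and enlarged crops.

```bash
cat > h.py <<'E'
import numpy as np, cv2
from station import env, effector, solver, viewer, workorder, search_frame, tip_of
def cam(n,s=None):
    i=viewer.camera_info(n)
    if n=="wrist":
        T=i["T_tool_cam"];R=s["tcp_rot"]@T[:3,:3];e=s["ee_pos"]+s["tcp_rot"]@T[:3,3]
        return i["intrinsics"],e,R
    return i["intrinsics"],np.array(i["eye"]),np.array(i["rotation"])
def proj(c,P):
    K,e,R=c;q=(np.atleast_2d(P)-e)@R;q=q*[1,-1,-1];u=q@K.T;return u[:,:2]/u[:,2:]
def cloud(c,d):
    K,e,R=c;v,u=np.mgrid[0:480,0:640];z=d
    q=np.stack([(u-K[0,2])/K[0,0]*z,-(v-K[1,2])/K[1,1]*z,-z],-1);return q@R.T+e
def T(loc,par):
    th=par[2];c,s=np.cos(th),np.sin(th);loc=np.atleast_2d(loc).astype(float)/1000
    return np.c_[par[0]+c*loc[:,0]-s*loc[:,1],par[1]+s*loc[:,0]+c*loc[:,1],loc[:,2]]
def cl(off,z,end=0):
    P=[(-185+off,y,z) for y in np.linspace(270,130,30)]
    r=130-off
    P+=[(-55+r*np.cos(a),130+r*np.sin(a),z) for a in np.linspace(np.pi,1.5*np.pi,40)]
    P+=[(x,off,z) for x in np.linspace(-55,end,10)]
    return np.array(P)
def rods(par):
    L=[T(cl(o,111,-55),par) for o in(29,-29)]+[T(cl(o,60,0),par) for o in (18,-18)]
    L+=[T([(12,-120,z),(12,120,z)],par) for z in(145,190,235)]
    return L
E
python3 - <<'E'
from h import *
from scipy.optimize import least_squares
L=[(0,0,0),(0,0,0),(-185,270,0),(-185,270,0),(-55,0,0),(-55,0,0),(0,0,0),(0,0,0),(12,0,0),(12,0,0)]
W=np.array([(.612,-.007),(.611,-.004),(.4,.248),(.403,.246),(.555,-.015),(.549,-.014),(.608,-.007),(.61,-.005),(.623,-.001),(.619,-.006)])
f=lambda p:(T(L,p)[:,:2]-W).ravel()
r=least_squares(f,[.61,-.006,.09]);par=r.x;print(par,np.degrees(par[2]));print((f(par)*1000).round(1).reshape(-1,2).tolist())
np.save("par.npy",par)
for n in("scene","top"):
    p,d=viewer.read_camera(n);c=cam(n);im=p[:,:,::-1].copy()
    C=cloud(c,d)
    for nm,b in(("ball",(.412,.149,.085)),("ball2",(.444,-.170,.082))):
        m=(np.linalg.norm(C-b,axis=2)<.036)&(d>0)&(p.min(2)>90)&(C[...,2]>.07)
        X=C[m]
        if len(X)>20:
            g=least_squares(lambda q:np.linalg.norm(X-q,axis=1)-.03,b,loss="soft_l1",f_scale=.002);print(n,nm,len(X),g.x.round(4))
    m=(np.linalg.norm(C[...,:2]-(.594,-.377),axis=2)<.05)&(abs(C[...,2]-.06)<.006)
    X=C[m][:,:2];g=least_squares(lambda q:np.linalg.norm(X-q,axis=1)-.024,(.594,-.377),loss="soft_l1",f_scale=.004);print(n,"stand",len(X),g.x.round(4),C[m][:,2].mean())
    S=4
    x0,y0=(290,130) if n=="scene" else (170,80)
    w,h=190,140
    if n=="top": w,h=225,220
    S=3 if n=="top" else 4
    big=cv2.resize(im[y0:y0+h,x0:x0+w],None,fx=S,fy=S,interpolation=cv2.INTER_CUBIC)
    if n=="top": big=big[:600]
    for l in rods(par):
        uv=(proj(c,l)-[x0,y0]+.5)*S
        cv2.polylines(big,[uv.round().astype(int)],False,(0,255,0),1)
    cv2.imwrite(f"pics/ov_{n}.png",big)
    u=proj(c,[[.594,-.377,.06]])[0].astype(int)
    cv2.imwrite(f"pics/st_{n}.png",cv2.resize(im[max(0,u[1]-50):u[1]+50,u[0]-60:u[0]+60],None,fx=4,fy=4))
E
```

```text
[ 0.609161   -0.00629191  0.08783083] 5.032335828474114
[[-2.8, 0.7], [-1.8, -2.3], [1.2, -1.6], [-1.8, 0.4], [-0.6, 3.9], [5.4, 2.9], [1.2, 0.7], [-0.8, -1.3], [-1.9, -4.2], [2.1, 0.8]]
scene ball 304 [0.4097 0.1463 0.0838]
scene ball2 462 [ 0.4441 -0.1682  0.0816]
scene stand 343 [ 0.5946 -0.3776] 0.0587535625952627
top ball 415 [0.4078 0.1444 0.083 ]
top ball2 379 [ 0.4429 -0.17    0.0809]
top stand 290 [ 0.5918 -0.3775] 0.05845182569073172
```

View pics/ov_scene.png

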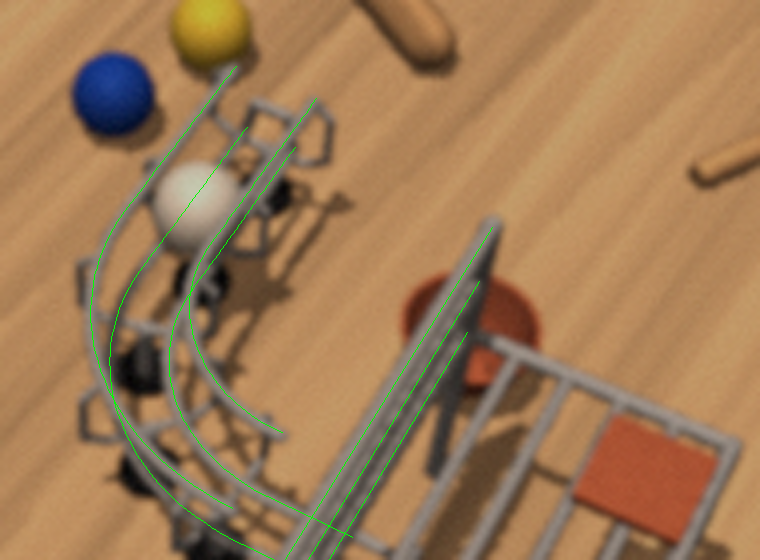

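View pics/ov_top.png

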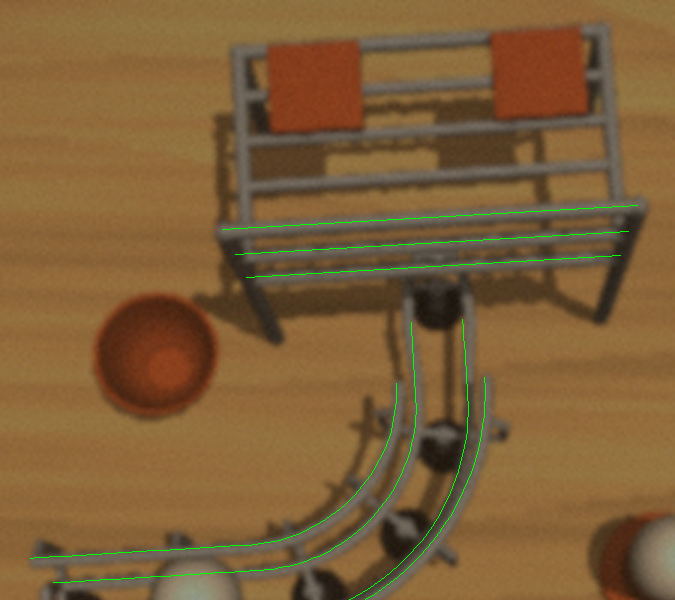

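View pics/st_top.png

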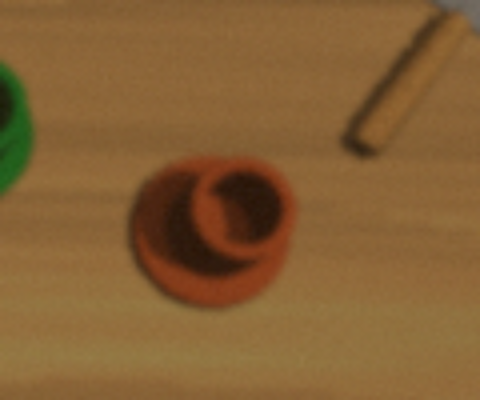

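The crops confirm the empty terracotta stand at top (487,203) and the overlay matches the rods to about 1–2 mm. Now I plan the whole path and check the IK before moving.

```bash
cat >> h.py <<'E'
import os
par=np.load("par.npy") if os.path.exists("par.npy") else None
def rot(yaw,lean,p=None):
    """tool x = local heading yaw (deg, track frame), tool leans back by lean deg; world matrix"""
    a=np.radians(yaw)+par[2];l=np.radians(lean);h=np.array([np.cos(a),np.sin(a),0]);u=np.array([0,0,1.])
    x=np.cos(l)*h+np.sin(l)*u;y=np.sin(l)*h-np.cos(l)*u
    return np.c_[x,y,np.cross(x,y)]
def center(s):
    "centre line at arclength s mm before the gap -> local xy, heading deg"
    if s<=55: return np.array([-s,0.]),0.
    if s<=55+130*np.pi/2:
        a=(s-55)/130; return np.array([-55-130*np.sin(a),130-130*np.cos(a)]),-np.degrees(a)
    return np.array([-185.,130+s-55-130*np.pi/2]),-90.
def pushpose(s,lean,ztip=67.):
    "tool pose with ball centre at arclength s in contact with the front face"
    l=np.radians(lean);zb=85.
    # contact below centre: back along x by 30+10; then axis point to tip at ztip
    hx=-40*np.cos(l);hz=zb-40*np.sin(l);k=(hz-ztip)/np.cos(l);hx+=k*np.sin(l)
    q,h=center(s-hx)
    return T([(q[0],q[1],ztip)],par)[0],rot(h,lean)
E
python3 - <<'E'
from h import *
for s,l in [(360,5),(330,5),(300,5),(259,5),(200,5),(130,5),(80,8),(55,10),(20,15),(0,15)]:
    p,R=pushpose(s,l);q=solver.inverse_kinematics(p,R);print(s,p.round(3),None if q is None else np.round(q,2))
    p2=p+[0,0,.1];q=solver.inverse_kinematics(p2,R);print("   up",None if q is None else np.round(q,2))
R=rot(0,30)
g=T([(0,0,82)],par)[0]
for k in(15,-60,-150): 
    q=solver.inverse_kinematics(g+R[:,1]*k/1000,R);print("grasp",k,None if q is None else np.round(q,2))
for yaw in(0,-30,-60,-90):
  for lean in(0,15,30):
    R=rot(yaw,lean);b=np.array([.593,-.3775,.082])
    q=[solver.inverse_kinematics(b+R[:,1]*.015+[0,0,h],R) for h in(0,.12)];print(yaw,lean,[None if v is None else np.round(v,2).tolist() for v in q])
E
```

```text
360 [0.401 0.246 0.067] [ 0.04  0.61 -0.89  2.07  0.73  0.87 -1.21]
   up [ 0.21  0.5  -1.1   2.    0.59  1.05 -1.09]
330 [0.404 0.216 0.067] [ 0.17  0.64 -0.98  2.1   0.79  0.89 -1.22]
   up [ 0.28  0.47 -1.1   2.03  0.57  1.03 -1.03]
300 [0.407 0.186 0.067] [ 0.12  0.54 -0.82  2.13  0.67  0.8  -1.07]
   up [ 0.28  0.39 -0.99  2.06  0.48  0.97 -0.89]
259 [0.41  0.145 0.067] [ 0.26  0.55 -0.89  2.16  0.72  0.8  -1.03]
   up [ 0.38  0.36 -0.99  2.09  0.46  0.95 -0.79]
200 [0.417 0.087 0.067] [ 0.59  0.7  -1.17  2.19  0.96  0.93 -0.95]
   up [ 0.66  0.41 -1.18  2.12  0.57  0.97 -0.6 ]
130 [0.451 0.026 0.067] [ 0.54  0.52 -0.86  2.18  0.76  0.7  -0.07]
   up [ 0.77  0.39 -1.11  2.11  0.55  0.89  0.12]
80 [ 0.493 -0.002  0.067] [ 0.45  0.48 -0.67  2.15  0.69  0.59  0.46]
   up [ 0.76  0.39 -1.02  2.07  0.57  0.82  0.58]
55 [ 0.517 -0.009  0.067] [ 0.43  0.48 -0.61  2.13  0.67  0.53  0.71]
   up [ 0.76  0.4  -0.99  2.05  0.58  0.77  0.8 ]
20 [ 0.553 -0.011  0.067] [ 0.37  0.47 -0.48  2.13  0.57  0.38  1.1 ]
   up [ 0.85  0.48 -1.08  2.04  0.7   0.7   1.02]
0 [ 0.573 -0.01   0.067] [ 0.42 
[... 698 characters left out ...]
8, 1.68, 0.4, 0.77, 1.35]]
-30 30 [[0.89, 0.62, -0.44, 1.95, 1.11, 0.19, 0.67], [1.0, 0.46, -0.58, 1.89, 0.54, 0.38, 1.22]]
-60 0 [[0.82, 0.77, -0.45, 1.53, 0.39, 0.93, 0.85], [0.84, 0.64, -0.5, 1.46, 0.32, 1.12, 0.9]]
-60 15 [[0.7, 0.65, -0.33, 1.75, 0.58, 0.61, 0.62], [0.78, 0.52, -0.44, 1.67, 0.48, 0.82, 0.74]]
-60 30 [[0.36, 0.58, 0.05, 1.95, 0.99, 0.29, 0.09], [0.71, 0.44, -0.39, 1.87, 0.88, 0.58, 0.32]]
-90 0 [[0.75, 0.75, -0.35, 1.54, 0.3, 0.91, 0.39], [0.78, 0.62, -0.39, 1.46, 0.25, 1.11, 0.43]]
-90 15 [[0.58, 0.68, -0.22, 1.68, 0.55, 0.75, 0.1], [0.64, 0.54, -0.31, 1.6, 0.49, 0.95, 0.19]]
-90 30 [[0.19, 0.66, 0.16, 1.8, 0.72, 0.6, -0.19], [0.5, 0.51, -0.25, 1.73, 0.82, 0.89, -0.15]]
```

Run:
```python
from h import *
p,R=pushpose(320,5)
effector.grasp(3)
env.reach(p+[0,0,.22],R)
env.movel(p+[0,0,.075],rate=.2)
s=env.sense();pic,d=viewer.read_camera("wrist");c=cam("wrist",s)
print(s["t"],s["gripper_width"],s["ee_pos"]-p,s["wrist_force"])
im=pic[:,:,::-1].copy()
for l in rods(par)[:4]: cv2.polylines(im,[proj(c,l).round().astype(int)],False,(0,255,0),1)
cv2.imwrite("pics/w1.png",im)
```

```text
6.4167 0.0003385056238639861 [0.00045407 0.00060431 0.07575397] [0.04713462 0.75406029 0.48745808]
```

View pics/w1.png

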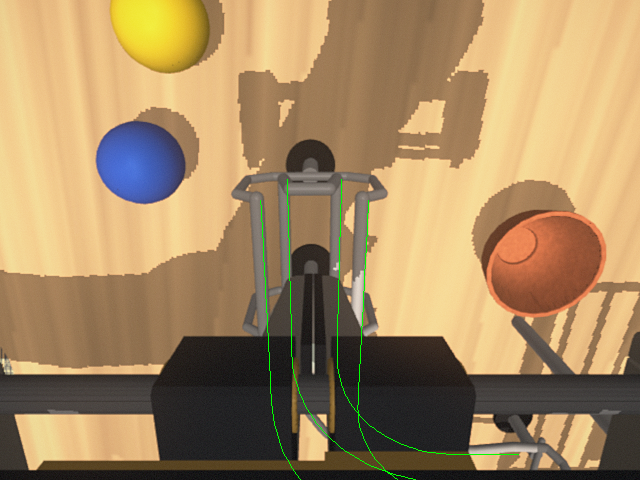

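The wrist view shows the slot with guard rods at columns ~259 and ~361. My overlay sits ~4 px (about 2 mm) to the right, so I refine the track pose with the wrist depth.

Run:
```python
from h import *
def loc(C):
    c,s=np.cos(par[2]),np.sin(par[2]);d=C-[par[0],par[1],0]
    return np.c_[c*d[:,0]+s*d[:,1],-s*d[:,0]+c*d[:,1],C[:,2]]*1000
for n in("wrist","scene","top"):
    s=env.sense();pic,d=viewer.read_camera(n);c=cam(n,s)
    C=loc(cloud(c,d)[d>0])
    print(n)
    for side in(-1,1):
        m=(abs(C[:,0]+185-side*29)<9)&(C[:,2]>106)&(C[:,2]<118)&(C[:,1]>130)&(C[:,1]<262)
        X=C[m]; 
        if len(X)>10: print(side,len(X),"x",np.median(X[:,0]).round(1),"z95",np.percentile(X[:,2],90).round(1),"slope",np.polyfit(X[:,1],X[:,0],1).round(3), "yrange",X[:,1].min().round(),X[:,1].max().round())
    # last straight guards and rack fence
    for side in(-1,1):
        m=(abs(C[:,1]-side*29)<9)&(C[:,2]>106)&(C[:,2]<118)&(C[:,0]>-75)&(C[:,0]<-40)
        X=C[m]
        if len(X)>10: print(" g",side,len(X),"y",np.median(X[:,1]).round(1),"xmax",X[:,0].max().round(1))
    m=(abs(C[:,0]-12)<14)&(abs(C[:,2]-238)<6)&(abs(C[:,1])<110);X=C[m]
    if len(X)>10: print(" rack top x",np.median(X[:,0]).round(1),np.median(X[:,2]).round(1),"slope",np.polyfit(X[:,1],X[:,0],1).round(3))
```

```text
wrist
-1 1573 x -216.7 z95 110.5 slope [ 8.00000e-03 -2.18663e+02] yrange 179.0 262.0
1 1409 x -159.4 z95 110.5 slope [-1.50000e-02 -1.55862e+02] yrange 185.0 262.0
scene
-1 124 x -213.8 z95 111.8 slope [  -0.    -213.805] yrange 131.0 258.0
1 131 x -155.7 z95 111.6 slope [-4.00000e-03 -1.55236e+02] yrange 132.0 262.0
 g -1 35 y -30.9 xmax -51.7
 g 1 30 y 27.3 xmax -51.7
 rack top x 12.6 238.3 slope [-3.0000e-03  1.2414e+01]
top
-1 36 x -215.4 z95 111.0 slope [ 2.48000e-01 -2.50037e+02] yrange 130.0 160.0
1 208 x -159.2 z95 110.8 slope [-2.0000e-03 -1.5866e+02] yrange 130.0 239.0
 g -1 37 y -30.2 xmax -54.1
 g 1 40 y 27.6 xmax -54.7
 rack top x 8.4 237.4 slope [-4.000e-03  8.708e+00]
```

Run:
```python
from h import *
import h
q=T([(-1.8,-1.4,0)],par)[0];h.par[0],h.par[1]=q[0],q[1];np.save("par.npy",h.par);print(h.par)
p,R=pushpose(320,5)
env.movel(p+[0,0,.06],R,rate=.1)
env.movel(p,R,rate=.08)
s=env.sense();print(s["t"],(s["ee_pos"]-p)*1000,s["wrist_force"])
```

```text
[ 0.60749074 -0.00784441  0.08783083]
7.8167 [0.14839972 0.33887706 0.22773036] [ 0.22826486 -0.59697821 -1.16431258]
```

Run:
```python
from h import *
for s_ in [275,250,225,200,175]:
    p,R=pushpose(s_,5)
    env.movel(p,R,rate=.05)
    s=env.sense();print(s_,round(s["t"],2),((s["ee_pos"]-p)*1000).round(1),s["wrist_force"].round(1))
    if np.linalg.norm(s["wrist_force"])>12: break
for n in("scene","top"):
    p,d=viewer.read_camera(n);im=p[:,:,::-1]
    a=im[120:300,270:450] if n=="scene" else im[140:320,170:350]
    cv2.imwrite(f"pics/p1_{n}.png",cv2.resize(a,None,fx=3,fy=3))
    print(n,[(round(r["score"],2),np.round(r["at"],3)) for r in tip_of(n,"ball_center")])
```

```text
275 8.87 [-0.   0.2  0. ] [-0.1  0.6  1. ]
250 9.52 [ 0.  -0.4 -0. ] [ 0.3 -0.4 -0.7]
225 10.17 [ 0.  -0.2  0. ] [-0.5  0.   0.1]
200 10.82 [0.  0.3 0. ] [ 0.6 -0.2  1.1]
175 11.47 [0.  0.4 0.1] [0.2 0.2 0.2]
scene [(0.95, array([0.455, 0.025, 0.089])), (0.69, array([0.295, 0.336, 0.033]))]
top [(0.88, array([0.278, 0.241, 0.028])), (0.86, array([0.452, 0.025, 0.089])), (0.82, array([0.294, 0.336, 0.032]))]
```

View pics/p1_scene.png

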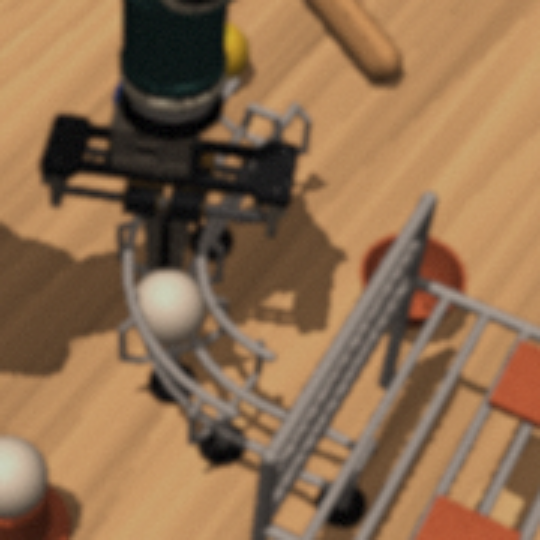

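View pics/p1_top.png

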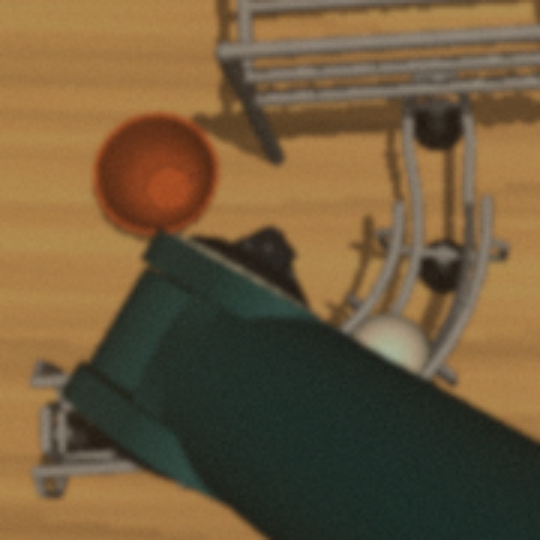

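The scene crop shows the ball at about (170,303) inside the rods, just ahead of the fingers in mid arc. I keep pushing to the gap.

Run:
```python
from h import *
for s_,l in [(150,5),(125,5),(100,6),(75,8),(55,10),(35,13),(15,15),(3,15)]:
    p,R=pushpose(s_,l)
    env.movel(p,R,rate=.05 if s_>20 else .03)
    s=env.sense();print(s_,round(s["t"],2),((s["ee_pos"]-p)*1000).round(1),s["wrist_force"].round(1))
    if np.linalg.norm(s["wrist_force"])>12: break
for n in("scene","top"):
    p,d=viewer.read_camera(n);im=p[:,:,::-1]
    a=im[160:320,290:470] if n=="scene" else im[140:320,220:400]
    cv2.imwrite(f"pics/p2_{n}.png",cv2.resize(a,None,fx=3,fy=3))
    print(n,[(round(r["score"],2),np.round(r["at"],3)) for r in tip_of(n,"ball_center")])
```

```text
150 12.32 [-0.1  0.2  0. ] [ 0.2 -0.3  0.7]
125 12.97 [-0.2  0.3  0. ] [1.  0.1 0.1]
100 13.62 [-0.2  0.3  0. ] [-0.4  0.3  0.7]
75 14.28 [-0.2  0.2  0. ] [-0.4 -0.2 -0.7]
55 14.84 [-0.2  0.2  0. ] [ 0.  -0.3  0.1]
35 15.4 [-0.2  0.2  0. ] [ 0.   0.4 -0.7]
15 16.23 [-0.1  0.1 -0. ] [-0.2  0.7  1.2]
3 16.77 [ 0.   0.1 -0.1] [0.2 0.1 0.4]
scene [(0.78, array([ 0.611, -0.009,  0.083])), (0.62, array([0.294, 0.336, 0.034]))]
top [(0.91, array([0.278, 0.243, 0.029])), (0.77, array([0.293, 0.333, 0.03 ]))]
```

View pics/p2_scene.png

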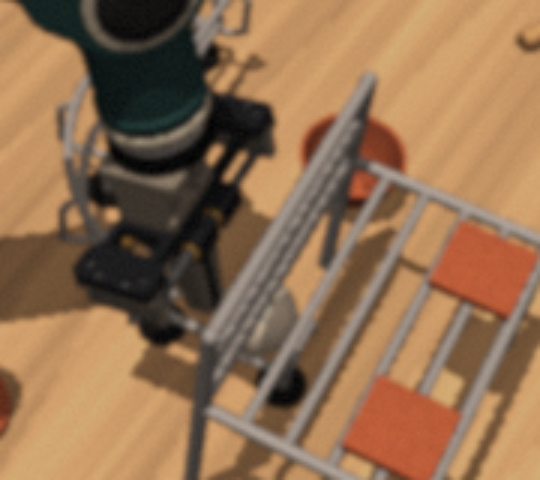

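View pics/p2_top.png

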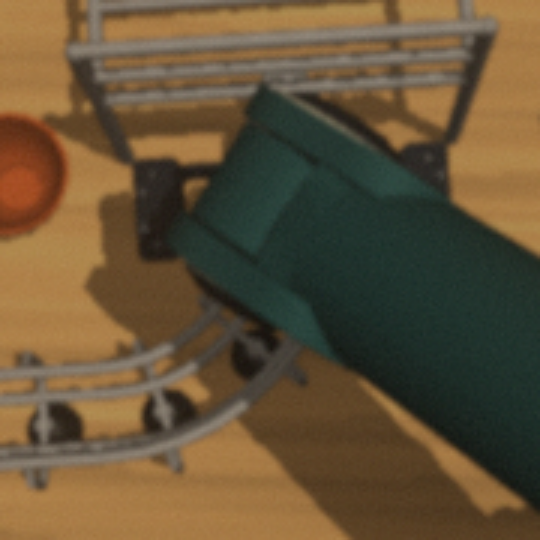

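The ball shows behind the fence at scene crop (270,325), and the detector puts it at (0.611,-0.009,0.083), which is in the gap. Next: back off, lean 30°, open, and measure with the wrist camera.

Run:
```python
from h import *
from scipy.optimize import least_squares
s=env.sense();R=s["tcp_rot"];p=s["ee_pos"]
env.movel(p-R[:,1]*.10,rate=.15)
g=T([(0,0,82)],par)[0];R=rot(0,30)
env.movel(g-R[:,1]*.11,R,rate=.15)
effector.release()
s=env.sense();pic,d=viewer.read_camera("wrist");c=cam("wrist",s)
print(s["t"],s["wrist_force"].round(1),s["gripper_width"],s["joint_positions"].round(2))
im=pic[:,:,::-1].copy();cv2.imwrite("pics/w2r.png",im)
C=cloud(c,d);m=(np.linalg.norm(C-g,axis=2)<.037)&(d>0)&(pic.min(2)>110)&(C[...,2]>.075);X=C[m]
r=least_squares(lambda q:np.linalg.norm(X-q,axis=1)-.03,g,loss="soft_l1",f_scale=.001);print(len(X),"ball",r.x.round(4),"expected",g.round(4),"rms",np.sqrt(np.mean(r.fun**2)))
for l in rods(par): cv2.polylines(im,[proj(c,l).round().astype(int)],False,(0,255,0),1)
cv2.imwrite("pics/w2.png",im)
```

```text
19.6083 [ 0.2 -0.4  0. ] 0.09175826606232008 [ 1.14  0.6  -1.4   2.22  1.3   0.59  0.53]
3961 ball [ 0.6082 -0.0066  0.0812] expected [ 0.6075 -0.0078  0.082 ] rms 0.0005203290882354475
```

View pics/w2.png

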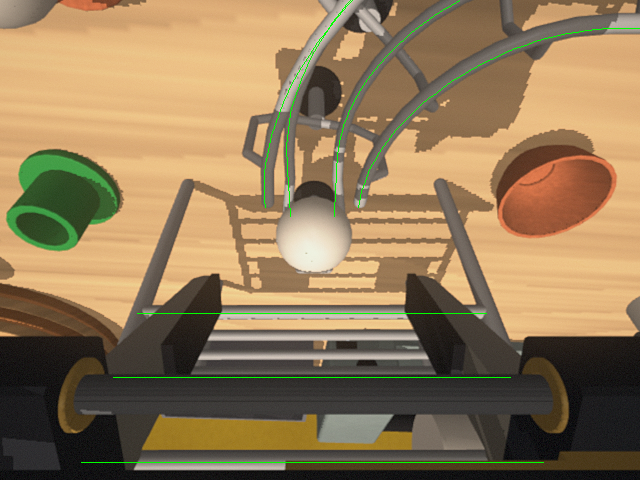

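The wrist view shows the ball centred at (314,233), between the open fingers at 219 and 407. The front rod overlay at row 312 matches. The measured ball centre is within 1.5 mm of the expected one, so I grasp.

Run:
```python
from h import *
R=rot(0,30);b=np.array([.6082,-.0068,.0820])
env.movel(b-R[:,1]*.02,R,rate=.12)
s=env.sense();print(s["wrist_force"].round(1))
env.movel(b+R[:,1]*.016,R,rate=.06)
s=env.sense();print(s["t"],s["wrist_force"].round(1),((s["ee_pos"]-b-R[:,1]*.016)*1000).round(1))
effector.grasp(20)
s=env.sense();print(s["t"],s["wrist_force"].round(1),s["gripper_width"],s["joint_positions"].round(2))
np.save("grasp.npy",s["ee_pos"])
```

```text
[-0.7  0.2  0.1]
21.3083 [-0.2 -1.   0.6] [-0.   0.2  0.1]
21.9 [-0.3 -0.4  1.4] 0.05947970169451988 [ 0.83  0.81 -1.09  2.15  1.72  0.6   0.21]
```

Run:
```python
from h import *
s=env.sense();p=s["ee_pos"];R=s["tcp_rot"]
a=np.array([np.cos(par[2]),np.sin(par[2]),0])
d=-.6*a+[0,0,.8]
env.movel(p+d*.03,rate=.06)
s=env.sense();print(s["t"],s["wrist_force"].round(1),s["gripper_width"])
env.movel(p+d*.14,rate=.12)
s=env.sense();print(s["t"],s["wrist_force"].round(1),s["gripper_width"],s["joint_positions"].round(2))
pic,_=viewer.read_camera("wrist");cv2.imwrite("pics/w3.png",pic[:,:,::-1])
b=np.array([.593,-.3775,.082])
for yaw,l in[(-30,0),(-30,15),(-60,0),(-60,15),(0,15),(-90,0)]:
    Rr=rot(yaw,l);q=solver.inverse_kinematics(b+[0,0,.14]+Rr[:,1]*.016,Rr);print(yaw,l,None if q is None else np.round(q,2))
```

```text
22.55 [-0.5  0.4 -2.5] 0.058887744714399046
23.6167 [-0.2  0.1 -2.6] 0.059222911837747805 [ 1.19  0.55 -1.43  2.26  1.26  0.56  0.55]
-30 0 [ 1.14  0.85 -1.09  1.42  0.75  1.33  1.15]
-30 15 [ 1.28  0.75 -1.14  1.64  0.86  1.    1.05]
-60 0 [ 1.1   0.79 -0.98  1.42  0.66  1.28  0.68]
-60 15 [ 1.15  0.69 -1.02  1.63  0.88  1.05  0.48]
0 15 [ 1.38  0.93 -1.36  1.59  0.92  1.12  1.58]
-90 0 [ 1.06  0.75 -0.9   1.42  0.6   1.25  0.19]
```

View pics/w3.png

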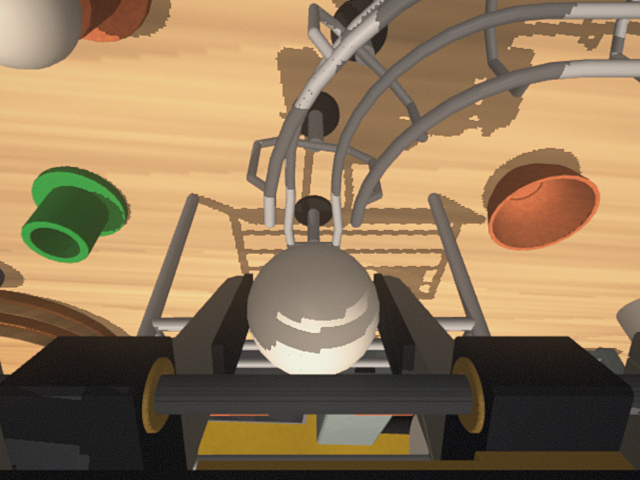

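The ball is held securely (width 59 mm, −2.6 N, as expected for 0.27 kg). I carry it towards the stand and measure the stand with the wrist camera.

Run:
```python
from h import *
from scipy.optimize import least_squares
s=env.sense();p=s["ee_pos"]
env.movel(p+[-.04,-.03,.06],rate=.2)
R=rot(-60,0);b=np.array([.593,-.3775,.082])
h_=R[:,0]*.03  # hover ahead so that the camera behind sees the stand
env.movel(b+[0,0,.17]+h_+R[:,1]*.016,R,rate=.2)
s=env.sense();pic,d=viewer.read_camera("wrist");c=cam("wrist",s)
print(s["t"],s["wrist_force"].round(1),s["gripper_width"])
im=pic[:,:,::-1].copy()
C=cloud(c,d);m=(np.linalg.norm(C[...,:2]-b[:2],axis=2)<.045)&(abs(C[...,2]-.06)<.004)&(d>0)
X=C[m];print(len(X),X[:,2].mean())
rr=np.c_[X[:,:2]]
r=least_squares(lambda q:np.maximum(0,np.linalg.norm(rr-q,axis=1)-.028)+np.maximum(0,.020-np.linalg.norm(rr-q,axis=1)),b[:2]);print("stand",r.x.round(4),r.cost)
from math import pi
for z,ra in((.06,.028),(.06,.02),(.01,.043)):
    a=np.linspace(0,2*pi,60);P=np.c_[r.x[0]+ra*np.cos(a),r.x[1]+ra*np.sin(a),0*a+z];cv2.polylines(im,[proj(c,P).round().astype(int)],True,(255,0,255),1)
cv2.imwrite("pics/w4.png",im)
```

```text
Traceback (most recent call last):
station.PlanningError: the arm cannot follow that straight line within its joint ranges
```

```bash
cat > c.py <<'E'
from h import *
from scipy.optimize import least_squares
from math import pi
s=env.sense();p=s["ee_pos"]
env.movel(p+[-.04,-.02,.05],rot(-10,12),rate=.15)
R=rot(-60,0);b=np.array([.593,-.3775,.082])
h_=R[:,0]*.03
env.movel(b+[0,0,.17]+h_+R[:,1]*.016,R,rate=.2)
s=env.sense();pic,d=viewer.read_camera("wrist");c=cam("wrist",s)
print(s["t"],s["wrist_force"].round(1),s["gripper_width"])
im=pic[:,:,::-1].copy()
C=cloud(c,d);m=(np.linalg.norm(C[...,:2]-b[:2],axis=2)<.045)&(abs(C[...,2]-.06)<.004)&(d>0)
rr=C[m][:,:2];print(len(rr),C[m][:,2].mean())
r=least_squares(lambda q:np.maximum(0,np.linalg.norm(rr-q,axis=1)-.028)+np.maximum(0,.020-np.linalg.norm(rr-q,axis=1)),b[:2]);print("stand",r.x.round(4),r.cost)
for z,ra in((.06,.028),(.06,.02),(.01,.043)):
    a=np.linspace(0,2*pi,60);P=np.c_[r.x[0]+ra*np.cos(a),r.x[1]+ra*np.sin(a),0*a+z];cv2.polylines(im,[proj(c,P).round().astype(int)],True,(255,0,255),1)
cv2.imwrite("pics/w4.png",im)
E
python3 c.py
```

```text
26.4583 [ 0.1 -0.3 -1.1] 0.05924222207044236
1363 0.05895727977605905
stand [ 0.5919 -0.3766] 7.191859621038563e-07
```

View pics/w4.png

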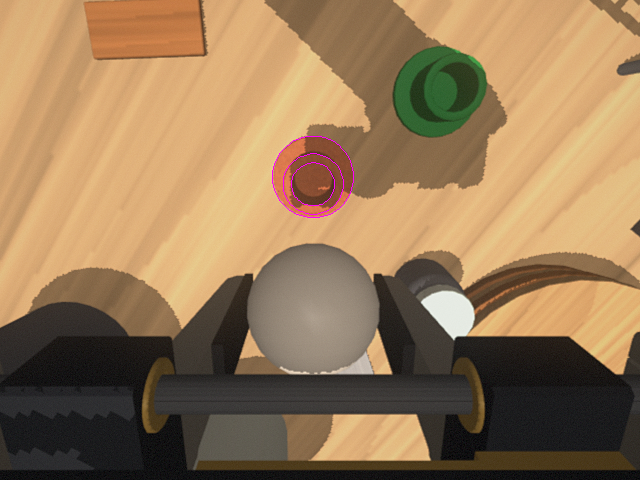

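Run:
```python
from h import *
from scipy.optimize import least_squares
s=env.sense();pic,d=viewer.read_camera("wrist");c=cam("wrist",s);C=cloud(c,d)
R=s["tcp_rot"];e=s["ee_pos"]-R[:,1]*.016
m=np.zeros((480,640),bool);m[255:345,262:365]=1;m&=(d>0)&(np.linalg.norm(C-e,axis=2)<.045);X=C[m]
r=least_squares(lambda q:np.linalg.norm(X-q,axis=1)-.03,e,loss="soft_l1",f_scale=.001)
off=R.T@(r.x-s["ee_pos"]);print("ball in tool mm",(off*1000).round(1))
pt,dt=viewer.read_camera("top");Ct=cloud(cam("top"),dt)
st=np.array([.5922,-.3768])
j=(Ct[...,2]>.07)&(dt>0)&(np.linalg.norm(Ct[...,:2]-[.74,-.42],axis=2)<.07);print("jar",Ct[j].mean(0).round(3),Ct[j][:,2].max().round(3),"near",np.linalg.norm(Ct[j][:,:2]-st,axis=1).min().round(3))
np.save("off.npy",off)
```

```text
ball in tool mm [ -0.4 -14.1  -0.9]
jar [ 0.755 -0.403  0.118] 0.37 near 0.089
```

The overlay rings fit the terracotta stand at (313,180). Stand is at (0.592,-0.377), and the green look-alike at (440,90) stays untouched. I lower with a force check.

Run:
```python
from h import *
off=np.load("off.npy");s=env.sense();R=s["tcp_rot"]
o=R@np.array([off[0],0,off[2]]) ; st=np.array([.5922,-.3768])
xy=st-o[:2]
def P(z): return np.array([xy[0],xy[1],z-.0155])   # z = ball centre estimate
env.movel(P(.13),rate=.15); env.movel(P(.090),rate=.06)
env.pause(.2)
F0=np.mean([env.sense()["wrist_force"][2] for _ in range(1)]);print("F0",F0,env.sense()["t"])
for z in np.arange(.0885,.0775,-.001):
    env.movel(P(z),rate=.02);env.pause(.05)
    f=env.sense()["wrist_force"];print(round(z,4),f.round(2),((env.sense()["ee_pos"]-P(z))*1000).round(1))
    if f[2]>2: break
print(env.sense()["t"])
```

```text
F0 -0.8652954881021477 28.6083
0.0885 [-0.32  0.48 -2.68] [-0.1 -0.  -0. ]
0.0875 [ 0.16  0.62 -2.56] [-0.1 -0.  -0.1]
0.0865 [-1.15 -0.23 -2.01] [-0.   0.  -0.1]
0.0855 [ 0.41 -0.28 -1.68] [-0.   0.  -0.1]
0.0845 [-0.21 -0.42 -2.46] [-0. -0. -0.]
0.0835 [-0.94  0.35 -1.7 ] [-0.  -0.  -0.1]
0.0825 [0.33 0.46 1.55] [ 0.2 -0.1  0.4]
0.0815 [-2.56 -0.46  4.79] [ 0.3 -0.2  1.2]
31.0083
```

Run:
```python
from h import *
s=env.sense();p=s["ee_pos"].copy()
off=np.load("off.npy");R=s["tcp_rot"];o=R@np.array([off[0],0,off[2]]);xy=np.array([.5922,-.3768])-o[:2]
env.movel([xy[0],xy[1],.0823-.0155],rate=.01);env.pause(.1)
print(env.sense()["wrist_force"].round(2))
effector.release();env.pause(.3)
s=env.sense();print(s["t"],s["wrist_force"].round(2),s["gripper_width"])
pic,_=viewer.read_camera("wrist");cv2.imwrite("pics/w5.png",pic[:,:,::-1])
```

```text
[-1.05  0.06  3.61]
32.3 [ 0.13 -0.12  0.42] 0.09188231458366167
```

View pics/w5.png

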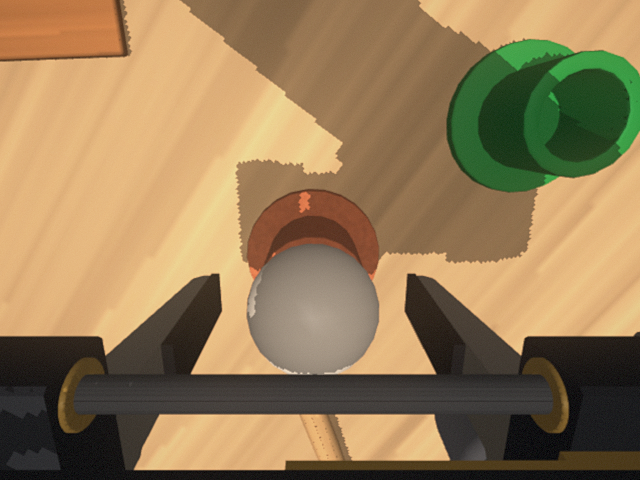

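The ball at (313,310) rests on the stand with the fingers open and clear on both sides. I retract straight up and check.

Run:
```python
from h import *
from scipy.optimize import least_squares
p=env.sense()["ee_pos"]
env.movel(p+[0,0,.17],rate=.12)
env.movel(env.sense()["ee_pos"]+[-.15,-.15,.05],rate=.2)
env.pause(.3)
for n in("scene","top"):
    pic,d=viewer.read_camera(n);c=cam(n);C=cloud(c,d);cv2.imwrite(f"pics/f_{n}.png",pic[:,:,::-1])
    for nm,b in(("ball",(.592,-.377,.082)),("ball2",(.444,-.170,.082))):
        m=(np.linalg.norm(C-b,axis=2)<.04)&(d>0)&(C[...,2]>.075);X=C[m]
        if len(X)>20: print(n,nm,len(X),least_squares(lambda q:np.linalg.norm(X-q,axis=1)-.03,b,loss="soft_l1",f_scale=.002).x.round(4))
print(env.sense()["t"])
```

```text
scene ball 833 [ 0.5939 -0.377   0.0816]
scene ball2 578 [ 0.444  -0.1682  0.0816]
top ball 704 [ 0.5929 -0.3786  0.0814]
top ball2 714 [ 0.4429 -0.1701  0.081 ]
35.5583
```

View pics/f_scene.png

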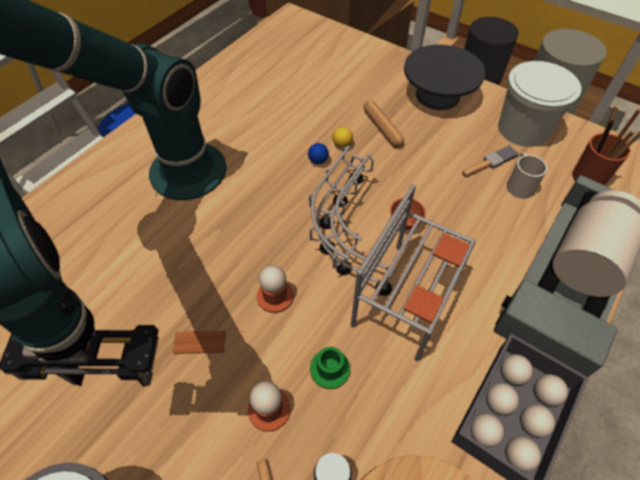

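The ball sits on the formerly empty stand at scene (265,397) and ball2 is unmoved at (272,278). The arm is clear, so I hand the job in.

Run:
```python
from h import *
print(workorder.finish_job(), env.sense()["t"])
```

```text
the job is handed in; nothing more can be done
the job is handed in; nothing more can be done
```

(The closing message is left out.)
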